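# Fetch the level from behind the can and lay it on the mould box

## Robot

A 7-joint arm with a two-finger parallel gripper is mounted at the origin on the work surface. World frame = base frame: x ahead of the robot, y to its left, z up, the work surface at z = 0. Lengths are in m, angles in degrees, forces in N, time in s.
With the tool pointing down it reaches from about 0.425 to 0.925 m from the base axis. Payload 6.8 kg.
Tool frame: the origin (TCP) lies between the finger pads; the fingertips stand 14 mm ahead of it and the grasp point (between the pads) lies 5 mm behind it; z points along the fingers, y is the line along which they close (so a half turn about z gives the same grasp; the last joint's range is limited). The gripper opens to 85 mm and grips with 20 to 120 N. Pads are 22 mm wide; open, the fingers measure 114 mm over their backs; the gripper's body (76 mm by 85 mm) begins 54 mm behind the grasp point. The pads swing forward as they close: fully open they stand 13 mm farther back than shut.
Start: joints at [59.295, 27.33, 1.283, 89.118, -0.659, 63.558, -4.761], TCP at [0.28, -0.614, 0.245] pointing down, gripper open.
Joint ranges: [-169.35, 169.35], [-19.33, 120.38], [-80.79, 83.38], [13.8, 139.57], [-78.32, 258.32], [9.67, 109.79], [-169.56, 169.56]. Speed limits (degrees/s): [136.94, 136.94, 180, 180, 180, 180, 180].

## Interface

Orientations are given as a 3x3 rotation matrix whose columns are the frame's x, y, z axes.
In Python, from bench import bot, capture, calibration, close_job gives the robot as it stands. The module is installed in compiled form; this text tells all that it offers.
- The arm moves only by the tool drive_tool, never from a script. Its argument "series" is a list of rows, each an object of numbers: "x", "y", "z": the shift along the tool's x, y, z in mm; "turn": the turn about the tool's z in rad. In form: [{"x": .., "y": .., "z": .., "turn": ..}, ...]. A call has 1 to 20 rows; each row is the pose to reach, as a shift and turn from the pose commanded when the call began, along the tool's axes at that moment; what a row does not reach only later rows make up. A row lasts 1/10 s, in which the tool goes at most 50 mm and 8.59 degrees, less where a joint would pass 70% of its speed; a pose out of reach is approached as far as the arm can. A call with a gripper value outside its range is refused whole. "gripper" is the gripper command: -1 is fully open, 1 is shut, values between are in proportion, set as the call begins (left out, the last holds). The fingers move at their own pace and stop on an object; the grip force is fixed at half the most. Time passes only in rows, so rows that repeat a pose let the fingers close. It gives the time, the measured TCP pose, the force, the opening and the grip force at its end, in the units of the state.
- bot.get_obs(): the state, without advancing time (a new reading comes with each control period).
- capture(name): name is "scene" or "top" or "wrist"; returns the picture (420x560x3 uint8, red, green, blue); there is no depth.
- calibration(name): a dict with "fovy" (degrees; the focal length in pixels is half the picture's height over the tangent of half this angle, whatever the lens; pixels are square), "cx", "cy" (the principal point, pixels), "extrinsics" (4x4, takes a point from camera to world coordinates); the wrist camera has in their place "hand_eye" (4x4, takes a point from camera to tool coordinates, whose origin is the TCP and whose axes are the flange's). Camera axes: x right, y down, z forward; pixel columns grow to the right and rows downward; lengths in m; the calibration is good to about 2 mm. A picture is of the moment at which its call begins: read the wrist's pose just before it. calibration takes no time and is no camera call.
- close_job(): hands the job in; it is judged then, once.
The state is a dict: "clock": time; "joint_positions": joint angles; "qd": joint speeds; "joint_efforts": joint torques, N m; "ee_pos": TCP position; "eef_rot": TCP orientation; "force": force on the tool from outside, world axes, zero at the start; "wrist_torque": the same for the moment, N m; "opening": opening from 0.0 (shut) to 1.0 (fully open); "grip_force": force on a finger pad.
Only numpy, scipy, OpenCV 4.12 (cv2) and the standard library are available. Lean on these libraries where they do the work, as an engineer would, in place of code of your own. Each camera call takes 0.05 s, during which the arm holds its last target. There are 200 camera calls.

## Task

Before the pour, the mould box has to be checked for level. Lift the red can out of the stock tray and stand it upright on a clear bit of bench, fetch the yellow spirit level lying behind it and set it down gently, vial up, across the middle of the mould box so that it rests on both long rails and lies square to them. Then set the can back upright and square in its old place between the two jars, and leave the jars and the mixing cup where they are.

Things in the scene. Friction and masses are not known exactly. Their poses are not given: they have to be found in the camera images.
- tray: Low open plywood stock tray, fixed: 172 (x) by 304 (y) by 35 mm high outside, walls and floor 6 mm. Origin: centre of its underside, on the bench. Its x axis points from the front row of containers (at about x = -45 mm) to the back, where the level lies; y runs along the row. The can stands in the middle of the row, a jar to either side, each 106 mm from the tray's middle.
- can_center (a point): Red oblong metal can, the blocker: 56 mm thick (x), 92 wide (y), body 135 high, black cap up to 151; 0.3 to 0.65 kg. Point: centre of the body, 67.5 mm above its underside; z up. It stands on the tray's floor, its wide side 8 to 33 mm from the level. Grip it across its thickness about 40 mm above this point: there fingers clear the level and tray wall, and the palm the cap.
- level_center (a point): Yellow spirit level, 22 mm thick (x), 230 long (y), 48 high (z), 0.18 to 0.29 kg, standing on its flat working face on the tray's floor behind the can, along the tray's y axis, green vial in its top edge. Point: its centre, 24 mm above its working face. Grip it near its middle across its thickness; fingers fit in front of it only once the can is gone.
- mouldbox: Fixed timber frame 260 mm long (x) by 180 wide (y), rails 18 thick, open top, on a white board 330 by 216 by 18. Origin: centre of the board's underside. The long rails run along x at y = +-81 mm, so the level is to lie along y. Box and tray stand left and right (sides vary); between them is bare bench at least 150 mm wide, clear 400 to 620 mm ahead of the robot's base.
- box_rim (a point): Middle of the mould box's opening at the height of its rim (tops of all four rails, 103 mm above the bench); axes as the mould box. The level is to rest with its working face at this height and its middle over this point.
- jar_blue_center (a point): Blue jar with a white lid and paper label in the tray's front row beside the can, 62 mm across, 85 high; point at half height. Leave it where it is.
- jar_white_center (a point): White jar with a black lid in the tray's front row on the can's other side, 62 mm across, 85 high; point at half height. Which jar is on which side varies. Leave it where it is.
- cup_center (a point): Clear mixing cup, 84 mm across, 100 high, standing on the bench between tray and mould box, farther out than the clear ground there; point at half height. Leave it where it is.

How it is judged (in metres and radians):
On the way, in this order (a step that is already met when the one before it is completed fails the run):
1. the can stands upright on the bench, out of the tray, with the level still lying in the tray (distance of can_center from where it was at the start of the episode above 0.07 m and angle between can_center's own z axis and vertical below 0.1 rad and height (world z) of can_center below 0.077 m and contact force between can and tray below 0.05 N and contact force between can and the fingers below 0.1 N and linear speed of can below 0.03 m/s and distance of level_center from where it was at the start of the episode below 0.06 m), for 0.2 s.
2. the level lies released across the middle of the mould box, vial up, on both long rails (horizontal distance between level_center and box_rim below 0.03 m and z of level_center in the frame of box_rim between 0.019 and 0.029 m and angle between the y axis of level_center and the y axis of mouldbox, either way round below 0.15 rad and angle between level_center's own z axis and vertical below 0.08 rad and contact force between level and the fingers below 0.1 N and linear speed of level below 0.03 m/s), for 0.2 s.
At the end, for the whole second after the job is handed in: The level rests vial up on both long rails, its middle within 30 mm of the box's middle and within 0.15 rad of square to the rails. The can stands upright in the tray within 20 mm of its starting place and within 0.2 rad of square to the tray. Both are released and at rest (horizontal distance between level_center and box_rim below 0.03 m and z of level_center in the frame of box_rim between 0.019 and 0.029 m and angle between the y axis of level_center and the y axis of mouldbox, either way round below 0.15 rad and angle between each of level_center, can_center's own z axis and vertical below 0.08 rad and linear speed of each of level, can below 0.02 m/s and distance of can_center from where it was at the start of the episode below 0.02 m and angle between the x axis of can_center and the x axis of tray, either way round below 0.2 rad); the robot touches nothing.
It fails at once if a jar in the tray is moved by more than 20 mm or knocked over (distance of any of jar_blue_center, jar_white_center from where it was at the start of the episode above 0.02 m or angle between any of jar_blue_center, jar_white_center's own z axis and vertical above 0.4 rad).
It fails at once if the mixing cup is moved by more than 30 mm (distance of cup_center from where it was at the start of the episode above 0.03 m).
It fails at once if the can is tipped by more than 0.5 rad (angle between can_center's own z axis and vertical above 0.5 rad).
It fails at once if the level or the can is dropped: it falls free of the fingers faster than 0.5 m/s (from more than about 13 mm) ((linear speed of level above 0.5 m/s and contact force between level and the fingers below 0.05 N) or (linear speed of can above 0.5 m/s and contact force between can and the fingers below 0.05 N)).
It also fails if it takes over 72 s, if anything falls off the work surface, if the arm or the gripper's body presses on something with over 40 N, if the wrist force passes 120 N, or if a joint passes its speed limit or range.

## Working session

There is one attempt and no reset: what is moved stays moved. The work goes in short steps, Python scripts to look and compute and a tool call to move; the robot and the scene stay as the last step left them, time stands still between calls to the robot, and variables do not carry over. Pictures are saved under pics/ and viewed, at most 10 in all, crops included, and the job is handed in when it is done.

Besides the shell and the picture viewer there is one more tool, called after "Call:" by a JSON object that holds its "name" and its "arguments", one argument or row to a line. drive_tool: Moves the arm, as the interface text tells. Its arguments: {"type":"object","properties":{"series":{"type":"array","items":{"type":"object","properties":{"x":{"type":"number"},"y":{"type":"number"},"z":{"type":"number"},"turn":{"type":"number"}}}},"gripper":{"type":"number"}},"required":["series"]}

```bash
mkdir -p pics; python3 - <<'E'
from bench import bot,capture,calibration
import cv2,numpy as np
np.set_printoptions(precision=4,suppress=True)
o=bot.get_obs();print(o['clock'],o['ee_pos'],o['eef_rot'],o['opening'])
for n in('scene','top'):
    cv2.imwrite(f'pics/{n}0.png',capture(n)[...,::-1]);c=calibration(n);print(n,c)
print(calibration('wrist'))
E
```

```text
0.0 [ 0.2798 -0.6137  0.2444] [[ 0.9099  0.4149 -0.0008]
 [ 0.4149 -0.9099  0.0015]
 [-0.0001 -0.0018 -1.    ]] 1.0024848732752571
scene {'fovy': 57.471131347689095, 'cx': 275.2096551778318, 'cy': 205.71915865960267, 'extrinsics': array([[-0.5029,  0.7547, -0.4214,  1.0648],
       [ 0.8644,  0.4402, -0.2431,  0.23  ],
       [ 0.0021, -0.4865, -0.8737,  1.011 ],
       [ 0.    ,  0.    ,  0.    ,  1.    ]])}
top {'fovy': 43.565181340522145, 'cx': 281.58222785940217, 'cy': 205.59443745935184, 'extrinsics': array([[ 0.0002, -0.9981,  0.0616,  0.5127],
       [-1.    , -0.0007, -0.0092, -0.0202],
       [ 0.0092, -0.0616, -0.9981,  1.4175],
       [ 0.    ,  0.    ,  0.    ,  1.    ]])}
{'fovy': 60.379091940803, 'cx': 283.9564294255084, 'cy': 207.88356470917822, 'hand_eye': array([[-0.0002, -0.9658, -0.2594,  0.0653],
       [ 1.    , -0.0001, -0.0003,  0.0002],
       [ 0.0002, -0.2594,  0.9658, -0.1284],
       [ 0.    ,  0.    ,  0.    ,  1.    ]])}
```

View pics/top0.png

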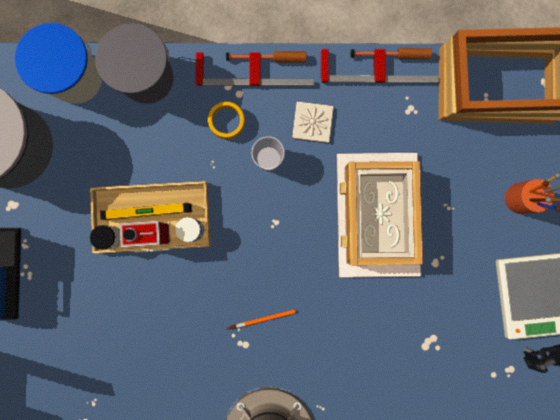

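View pics/scene0.png

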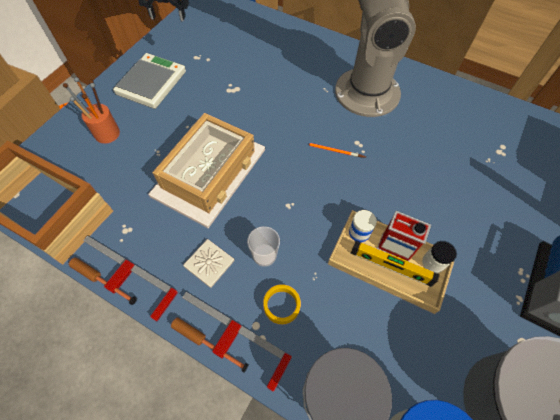

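Top view: the tray is at cols 90–210, rows 183–255, with the level at (147,211), the can at (144,234), the black-lidded jar at (103,237) and the white-lidded jar at (188,230). The mould box is at cols 345–422, rows 162–267, and the cup at (268,153). The scene view agrees with this. I'll enlarge the top view for accurate pixels.

```bash
python3 - <<'E'
import cv2,numpy as np
im=cv2.imread('pics/top0.png')
def crop(x0,y0,w,h,s):
    c=cv2.resize(im[y0:y0+h,x0:x0+w],None,fx=s,fy=s,interpolation=cv2.INTER_CUBIC)
    for v in range(0,w,10):cv2.putText(c,str(x0+v),(v*s,8),0,.3,(255,255,255));cv2.line(c,(v*s,10),(v*s,14),(255,255,255))
    for v in range(10,h,10):cv2.putText(c,str(y0+v),(0,v*s+4),0,.3,(255,255,255))
    return c
a=crop(80,175,140,85,4);b=crop(330,145,60*0+110,140,4)
o=np.zeros((600,800,3),np.uint8)
a=crop(85,175,130,85,3);b=crop(330,145,100,140,4)
o[:a.shape[0],:390]=a;o[:560,395:795]=b
sc=cv2.imread('pics/scene0.png')[205:315,325:460];s=cv2.resize(sc,None,fx=2.8,fy=2.8);o[260:260+s.shape[0],:s.shape[1]]=s
cv2.imwrite('pics/crop1.png',o)
E
```

```text
(no output)
```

View pics/crop1.png

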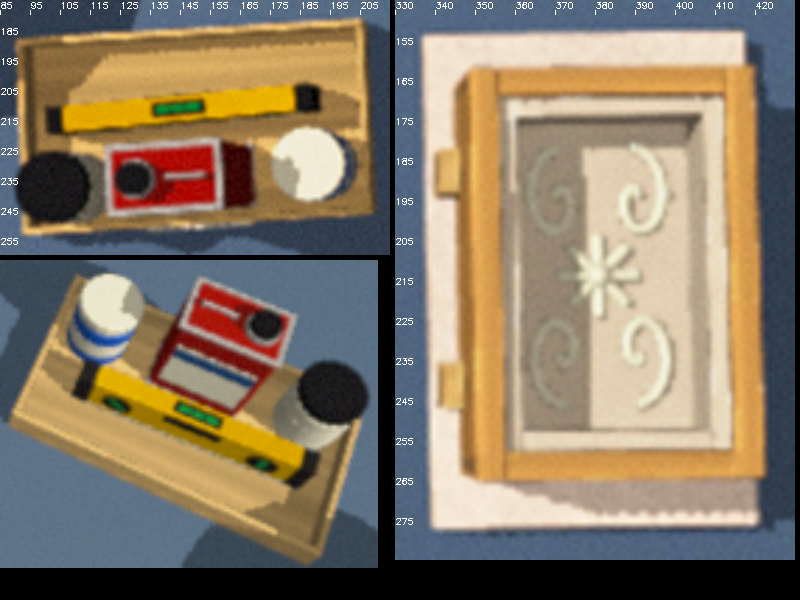

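Crop readings. Level: ends at crop (47,121) and (319,98), vial at (178,108). Can top corners: (106,149), (218,138), (222,205), (110,214). Box rim: (471,70), (753,66), (764,475), (476,479). Cup at about (268,153) in the full image.

```bash
cat > h.py <<'E'
import numpy as np
from bench import calibration
def ray(name,px,z,T=None):
    c=calibration(name);E=c['extrinsics'] if T is None else T
    f=210/np.tan(np.radians(c['fovy']/2))
    d=E[:3,:3]@np.array([(px[0]-c['cx'])/f,(px[1]-c['cy'])/f,1]);o=E[:3,3]
    return o+d*(z-o[2])/d[2]
E
python3 - <<'E'
from h import *
np.set_printoptions(precision=4,suppress=True)
A=lambda x,y:(85+x/3,175+y/3)
B=lambda x,y:(330+(x-395)/4,145+y/4)
def show(n,ps,z):
    P=np.array([ray('top',p,z)[:2] for p in ps]);print(n,P.tolist(),'\n mean',P.mean(0),'edges',[round(float(np.linalg.norm(P[i]-P[i-1])),4) for i in range(len(P))],
    'dirs',[round(float(np.degrees(np.arctan2(*(P[i]-P[i-1])[::-1]))),1) for i in range(len(P))])
show('tray',[A(16,40),A(362,18),A(374,211),A(22,230)],.035)
show('level',[A(47,121),A(319,98)],.054)
show('vial',[A(178,108)],.054)
show('can',[A(106,149),A(218,138),A(222,205),A(110,214)],.141)
show('box',[B(471,70),B(753,66),B(764,475),B(476,479)],.103)
show('board',[B(421,33),B(745,32),B(758,524),B(430,528)],.018)
show('jarblack',[A(54,187)],.091);show('jarwhite',[A(309,164)],.091)
show('cup',[(268,148)],.1)
S=lambda x,y:(325+x/2.8,205+(y-260)/2.8)
for n,p,z in [('vial',S(198,412),.054),('levL',S(88,380),.054),('levR',S(303,468),.054),('cant',S(240,319),.141)]:print(n,ray('scene',p,z))
E
```

```text
tray [[0.6431597418260915, 0.47055967606909027], [0.6629092524987581, 0.16752687694527169], [0.4935376056115899, 0.15552694896938116], [0.4770234006737318, 0.46161330603304074]] 
 mean [0.5692 0.3138] edges [0.1664, 0.3037, 0.1698, 0.3065] dirs [3.1, -86.3, -175.9, 93.1]
level [[0.5712322693981635, 0.43557779758547105], [0.5912724636377736, 0.20146387558080978]] 
 mean [0.5813 0.3185] edges [0.235, 0.235] dirs [94.9, -85.1]
vial [[0.5825346537257567, 0.32299659712430256]] 
 mean [0.5825 0.323 ] edges [0.0] dirs [0.0]
can [[0.5449073111189513, 0.358540912668237], [0.5538283361207913, 0.2684604175192321], [0.4998262004630965, 0.26445231300874095], [0.49259194731909917, 0.3543351120840094]] 
 mean [0.5228 0.3114] edges [0.0525, 0.0905, 0.0542, 0.0902] dirs [4.6, -84.3, -175.8, 94.6]
box [[0.7028219457375529, -0.20229849736772867], [0.7056310545032276, -0.3805805074805458], [0.44866876624573454, -0.3833384826929921], [0.4462406127445106, -0.20342936385926444]] 
 mean [ 0.5758 -0.2924] edges [0.2566, 0.1783, 0.257, 0.1799] dirs [0.3, -89.1, -179.4, 90.8]
board [[0.7400977694678854, -0.18063475624533848], [0.7411375926944119, -0.3988588715704687], [0.4121900936982906, -0.40230337036311237], [0.4096667562867007, -0.18452543972077998]] 
 mean [ 0.5758 -0.2916] edges [0.3305, 0.2182, 0.329, 0.2178] dirs [0.7, -89.7, -179.4, 90.7]
jarblack [[0.5143450744482081, 0.4161896660923941]] 
 mean [0.5143 0.4162] edges [0.0] dirs [0.0]
jarwhite [[0.5336504848003187, 0.20323428032179167]] 
 mean [0.5337 0.2032] edges [0.0] dirs [0.0]
cup [[0.7398692530821771, 0.002056832192157014]] 
 mean [0.7399 0.0021] edges [0.0] dirs [0.0]
vial [0.5827 0.322  0.054 ]
levL [0.6053 0.2183 0.054 ]
levR [0.5856 0.4262 0.054 ]
cant [0.5235 0.3134 0.141 ]
```

All measurements agree with the stated sizes and between cameras. The poses are: can (0.523, 0.312), yaw about 4.8°; level (0.582, 0.319); box (0.576, -0.292), yaw about 0.6°. I'll place the can at about (0.50, 0).

```bash
cat >> h.py <<'E'
from bench import bot
def shift(*targets):
    "targets: x,y,z,yaw of tool y (deg, world)"
    o=bot.get_obs();R=np.array(o['eef_rot']);p=np.array(o['ee_pos']);ya=np.degrees(np.arctan2(R[1,1],R[0,1]))
    print('t',round(o['clock'],2),'pos',p.round(4),'yaw',round(ya,2),'open',round(o['opening'],3),'grip',round(o['grip_force'],1),'F',np.round(o['force'],1))
    for t in targets:
        print(t,'->',(R.T@(np.array(t[:3])-p)*1000).round(1),'turn',round(float(np.radians((ya-t[3]+180)%360-180)),3))
E
python3 -c "
from h import *
shift((.6,-.3,.26,4.8),(.62,0,.26,4.8),(.523,.312,.26,4.8))"
```

```text
t 0.1 pos [ 0.2798 -0.6138  0.2444] yaw -65.49 open 1.001 grip 0.0 F [ 0.3 -0.7  0.1]
(0.6, -0.3, 0.26, 4.8) -> [ 421.5 -152.7  -15.4] turn -1.227
(0.62, 0, 0.26, 4.8) -> [ 564.1 -417.3  -15. ] turn -1.227
(0.523, 0.312, 0.26, 4.8) -> [ 605.3 -741.5  -14.5] turn -1.227
```

Call:
{"name": "drive_tool", "arguments": {
  "series": [
    {"x":15,"y":-5,"z":-2,"turn":-0.05},
    {"x":45,"y":-16,"z":-5,"turn":-0.15},
    {"x":85,"y":-30,"z":-10,"turn":-0.27},
    {"x":125,"y":-45,"z":-15,"turn":-0.39},
    {"x":165,"y":-60,"z":-15,"turn":-0.51},
    {"x":205,"y":-75,"z":-15,"turn":-0.63},
    {"x":245,"y":-89,"z":-15,"turn":-0.75},
    {"x":285,"y":-103,"z":-15,"turn":-0.87},
    {"x":325,"y":-118,"z":-15,"turn":-0.99},
    {"x":365,"y":-135,"z":-15,"turn":-1.11},
    {"x":400,"y":-155,"z":-15,"turn":-1.2},
    {"x":430,"y":-180,"z":-15,"turn":-1.227},
    {"x":455,"y":-215,"z":-15,"turn":-1.227},
    {"x":477,"y":-255,"z":-15,"turn":-1.227},
    {"x":499,"y":-295,"z":-15,"turn":-1.227},
    {"x":520,"y":-335,"z":-15,"turn":-1.227},
    {"x":541,"y":-375,"z":-15,"turn":-1.227},
    {"x":560,"y":-410,"z":-15,"turn":-1.227},
    {"x":567,"y":-450,"z":-15,"turn":-1.227},
    {"x":572,"y":-490,"z":-15,"turn":-1.227}
  ]
}}

```text
clock: 2.1
ee_pos: [0.5964, 0.0721, 0.2603]
eef_rot: [[-0.088, 0.996, 0.0], [0.996, 0.088, 0.001], [0.0, 0.0, -1.0]]
force: [0.1, 0.0, -0.8]
opening: 1.003
grip_force: 0.0
```

```bash
python3 -c "
from h import *
shift((.523,.312,.26,4.8))"
```

```text
t 2.1 pos [0.5964 0.0721 0.2603] yaw 5.03 open 1.003 grip 0.0 F [ 0.1  0.  -0.8]
(0.523, 0.312, 0.26, 4.8) -> [245.4 -52.1   0.4] turn 0.004
```

Call:
{"name": "drive_tool", "arguments": {
  "series": [
    {"x":35,"y":-7,"z":0},
    {"x":75,"y":-16,"z":0},
    {"x":115,"y":-24,"z":0},
    {"x":155,"y":-33,"z":0},
    {"x":190,"y":-40,"z":0},
    {"x":215,"y":-46,"z":0},
    {"x":232,"y":-50,"z":0},
    {"x":238,"y":-52,"z":0},
    {"x":240,"y":-52,"z":0},
    {"x":240,"y":-52,"z":0},
    {"x":240,"y":-52,"z":0}
  ]
}}

```text
$.series[0]: bad value
```

```bash
python3 - <<'E'
from h import *
from bench import capture
import cv2
shift((.523,.312,.1085,4.8))
o=bot.get_obs();cv2.imwrite('pics/w1.png',capture('wrist')[...,::-1])
T=np.eye(4);T[:3,:3]=o['eef_rot'];T[:3,3]=o['ee_pos'];np.save('w1.npy',T@calibration('wrist')['hand_eye'])
E
```

```text
t 2.1 pos [0.5964 0.0721 0.2603] yaw 5.03 open 1.003 grip 0.0 F [ 0.1  0.  -0.8]
(0.523, 0.312, 0.1085, 4.8) -> [245.3 -52.1 151.9] turn 0.004
```

View pics/w1.png

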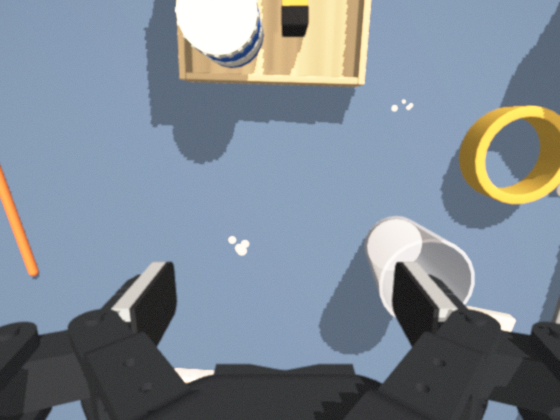

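The move was refused because every row needs all its keys. The picture shows the halfway view, with the tray's near end at (180–365, 78). I'll redo it with "turn" in each row.

Call:
{"name": "drive_tool", "arguments": {
  "series": [
    {"x":35,"y":-7,"z":0,"turn":0},
    {"x":75,"y":-16,"z":0,"turn":0},
    {"x":115,"y":-24,"z":0,"turn":0},
    {"x":155,"y":-33,"z":0,"turn":0},
    {"x":190,"y":-40,"z":0,"turn":0},
    {"x":215,"y":-46,"z":0,"turn":0},
    {"x":232,"y":-50,"z":0,"turn":0},
    {"x":238,"y":-52,"z":0,"turn":0},
    {"x":240,"y":-52,"z":0,"turn":0},
    {"x":240,"y":-52,"z":0,"turn":0},
    {"x":240,"y":-52,"z":0,"turn":0}
  ]
}}

```text
clock: 3.25
ee_pos: [0.5259, 0.3024, 0.2602]
eef_rot: [[-0.082, 0.997, 0.0], [0.997, 0.082, -0.001], [-0.001, 0.0, -1.0]]
force: [-0.3, -0.0, 0.0]
opening: 0.999
grip_force: 0.0
```

```bash
python3 - <<'E'
from h import *
from bench import capture
import cv2
shift((.523,.312,.1085,4.8))
o=bot.get_obs();cv2.imwrite('pics/w2.png',capture('wrist')[...,::-1])
T=np.eye(4);T[:3,:3]=o['eef_rot'];T[:3,3]=o['ee_pos'];np.save('w2.npy',T@calibration('wrist')['hand_eye'])
E
```

```text
t 3.25 pos [0.5259 0.3024 0.2602] yaw 4.72 open 0.999 grip 0.0 F [-0.3 -0.   0. ]
(0.523, 0.312, 0.1085, 4.8) -> [  9.9  -2.1 151.7] turn -0.001
```

View pics/w2.png

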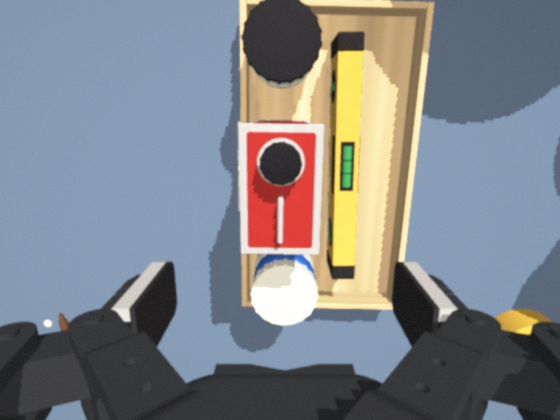

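Wrist view: can top corners at (240,124), (322,124), (319,253), (239,253). Level axis runs from (350,36) to (343,276), vial at (347,166). I'll cross-check these.

```bash
python3 - <<'E'
from h import *
T=np.load('w2.npy');r=lambda p,z:ray('wrist',p,z,T)[:2]
C=[r(p,.141) for p in[(239,124),(323,124),(320,253),(239,253)]]
print('can',np.mean(C,0),[np.linalg.norm(C[i]-C[i-1]).round(4) for i in range(4)])
d=(C[0]+C[1]-C[2]-C[3]);print('yaw',np.degrees(np.arctan2(d[1],d[0]))-90)
a,b=r((349,35),.054),r((344,277),.054);print('lev',a,b,(a+b)/2,np.linalg.norm(a-b),np.degrees(np.arctan2(*(a-b)[::-1]))-90, 'vial',r((347,166),.054))
E
```

```text
can [0.52233205 0.31277106] [np.float64(0.0924), np.float64(0.0562), np.float64(0.0924), np.float64(0.0595)]
yaw 3.907134314681201
lev [0.57037521 0.43412182] [0.59424243 0.21073751] [0.58230882 0.32242966] 0.2246557237896768 6.098560403925148 vial [0.58291605 0.32293291]
```

Call:
{"name": "drive_tool", "arguments": {
  "series": [
    {"x":4,"y":-1,"z":10,"turn":0},
    {"x":8,"y":-2,"z":35,"turn":0},
    {"x":10,"y":-3,"z":65,"turn":0},
    {"x":10,"y":-3,"z":95,"turn":0},
    {"x":10,"y":-3,"z":120,"turn":0},
    {"x":10,"y":-3,"z":138,"turn":0},
    {"x":10,"y":-3,"z":148,"turn":0},
    {"x":10,"y":-3,"z":151,"turn":0},
    {"x":10,"y":-3,"z":151,"turn":0},
    {"x":10,"y":-3,"z":151,"turn":0}
  ]
}}

```text
clock: 4.3
ee_pos: [0.522, 0.3139, 0.1102]
eef_rot: [[-0.084, 0.996, 0.001], [0.996, 0.084, 0.001], [0.001, 0.001, -1.0]]
force: [-0.3, 0.3, 0.1]
opening: 0.997
grip_force: 0.0
```

Call:
{"name": "drive_tool", "arguments": {
  "series": [
    {"x":0,"y":0,"z":0,"turn":0},
    {"x":0,"y":0,"z":0,"turn":0},
    {"x":0,"y":0,"z":0,"turn":0},
    {"x":0,"y":0,"z":0,"turn":0},
    {"x":0,"y":0,"z":0,"turn":0},
    {"x":0,"y":0,"z":0,"turn":0},
    {"x":0,"y":0,"z":0,"turn":0},
    {"x":0,"y":0,"z":0,"turn":0},
    {"x":0,"y":0,"z":0,"turn":0},
    {"x":0,"y":0,"z":0,"turn":0}
  ],
  "gripper": 1
}}

```text
clock: 5.3
ee_pos: [0.5222, 0.3138, 0.1103]
eef_rot: [[-0.084, 0.996, 0.002], [0.996, 0.084, 0.001], [0.001, 0.002, -1.0]]
force: [0.5, -0.5, 6.0]
opening: 0.649
grip_force: 64.6
```

Call:
{"name": "drive_tool", "arguments": {
  "series": [
    {"x":0,"y":0,"z":-4,"turn":0},
    {"x":0,"y":0,"z":-14,"turn":0},
    {"x":0,"y":0,"z":-32,"turn":0},
    {"x":0,"y":0,"z":-55,"turn":0},
    {"x":0,"y":0,"z":-80,"turn":0},
    {"x":0,"y":0,"z":-103,"turn":0},
    {"x":0,"y":0,"z":-120,"turn":0},
    {"x":0,"y":0,"z":-128,"turn":0},
    {"x":0,"y":0,"z":-130,"turn":0},
    {"x":0,"y":0,"z":-130,"turn":0}
  ]
}}

```text
clock: 6.3
ee_pos: [0.5211, 0.3131, 0.2387]
eef_rot: [[-0.084, 0.996, -0.001], [0.996, 0.084, -0.001], [-0.001, -0.001, -1.0]]
force: [-0.1, 0.5, -3.9]
opening: 0.651
grip_force: 64.1
```

```bash
python3 -c "
from h import *
shift((.50,0,.24,4.8),(.5,0,.1042,4.8))"
```

```text
t 6.3 pos [0.5211 0.3131 0.2387] yaw 4.81 open 0.651 grip 64.1 F [-0.1  0.5 -3.9]
(0.5, 0, 0.24, 4.8) -> [-310.2  -47.3   -1. ] turn 0.0
(0.5, 0, 0.1042, 4.8) -> [-310.1  -47.2  134.8] turn 0.0
```

Call:
{"name": "drive_tool", "arguments": {
  "series": [
    {"x":-6,"y":-1,"z":0,"turn":0},
    {"x":-20,"y":-3,"z":0,"turn":0},
    {"x":-42,"y":-6,"z":0,"turn":0},
    {"x":-70,"y":-10,"z":0,"turn":0},
    {"x":-100,"y":-15,"z":0,"turn":0},
    {"x":-130,"y":-20,"z":0,"turn":0},
    {"x":-160,"y":-24,"z":0,"turn":0},
    {"x":-190,"y":-29,"z":0,"turn":0},
    {"x":-220,"y":-33,"z":0,"turn":0},
    {"x":-248,"y":-38,"z":0,"turn":0},
    {"x":-272,"y":-42,"z":0,"turn":0},
    {"x":-290,"y":-44,"z":0,"turn":0},
    {"x":-302,"y":-46,"z":0,"turn":0},
    {"x":-308,"y":-47,"z":0,"turn":0},
    {"x":-310,"y":-47,"z":0,"turn":0},
    {"x":-310,"y":-47,"z":0,"turn":0},
    {"x":-310,"y":-47,"z":0,"turn":0}
  ]
}}

```text
clock: 8.0
ee_pos: [0.5007, 0.0017, 0.2393]
eef_rot: [[-0.085, 0.996, 0.0], [0.996, 0.085, 0.0], [0.0, 0.0, -1.0]]
force: [0.2, 0.5, -3.4]
opening: 0.65
grip_force: 64.1
```

Call:
{"name": "drive_tool", "arguments": {
  "series": [
    {"x":0,"y":0,"z":5,"turn":0},
    {"x":0,"y":0,"z":20,"turn":0},
    {"x":0,"y":0,"z":45,"turn":0},
    {"x":0,"y":0,"z":72,"turn":0},
    {"x":0,"y":0,"z":96,"turn":0},
    {"x":0,"y":0,"z":112,"turn":0},
    {"x":0,"y":0,"z":122,"turn":0},
    {"x":0,"y":0,"z":128,"turn":0},
    {"x":0,"y":0,"z":129,"turn":0},
    {"x":0,"y":0,"z":130,"turn":0},
    {"x":0,"y":0,"z":130,"turn":0},
    {"x":0,"y":0,"z":130,"turn":0}
  ]
}}

```text
clock: 9.2
ee_pos: [0.5011, 0.0006, 0.1099]
eef_rot: [[-0.084, 0.996, 0.001], [0.996, 0.084, -0.0], [-0.0, 0.001, -1.0]]
force: [0.0, -0.2, -4.0]
opening: 0.647
grip_force: 64.2
```

Call:
{"name": "drive_tool", "arguments": {
  "series": [
    {"x":0,"y":0,"z":1,"turn":0},
    {"x":0,"y":0,"z":2,"turn":0},
    {"x":0,"y":0,"z":3,"turn":0},
    {"x":0,"y":0,"z":4,"turn":0},
    {"x":0,"y":0,"z":5,"turn":0},
    {"x":0,"y":0,"z":5,"turn":0},
    {"x":0,"y":0,"z":5,"turn":0}
  ]
}}

```text
clock: 9.9
ee_pos: [0.5006, 0.0006, 0.1043]
eef_rot: [[-0.084, 0.996, -0.0], [0.996, 0.084, -0.0], [-0.0, -0.0, -1.0]]
force: [-0.5, -0.8, -4.2]
opening: 0.648
grip_force: 64.2
```

Call:
{"name": "drive_tool", "arguments": {
  "series": [
    {"x":0,"y":0,"z":1,"turn":0},
    {"x":0,"y":0,"z":1,"turn":0},
    {"x":0,"y":0,"z":1,"turn":0}
  ]
}}

```text
clock: 10.2
ee_pos: [0.5008, 0.0006, 0.1042]
eef_rot: [[-0.084, 0.996, 0.0], [0.996, 0.084, -0.001], [-0.001, 0.0, -1.0]]
force: [-2.8, 0.3, 7.7]
opening: 0.647
grip_force: 65.2
```

Call:
{"name": "drive_tool", "arguments": {
  "series": [
    {"x":0,"y":0,"z":0,"turn":0},
    {"x":0,"y":0,"z":0,"turn":0},
    {"x":0,"y":0,"z":0,"turn":0},
    {"x":0,"y":0,"z":0,"turn":0},
    {"x":0,"y":0,"z":0,"turn":0},
    {"x":0,"y":0,"z":0,"turn":0},
    {"x":0,"y":0,"z":0,"turn":0},
    {"x":0,"y":0,"z":0,"turn":0}
  ],
  "gripper": -1
}}

```text
clock: 11.0
ee_pos: [0.5006, 0.0006, 0.1033]
eef_rot: [[-0.084, 0.996, 0.0], [0.996, 0.084, 0.0], [0.0, 0.0, -1.0]]
force: [0.1, 0.7, -0.2]
opening: 1.005
grip_force: 0.0
```

Call:
{"name": "drive_tool", "arguments": {
  "series": [
    {"x":0,"y":0,"z":-8,"turn":0},
    {"x":0,"y":0,"z":-25,"turn":0},
    {"x":0,"y":0,"z":-50,"turn":0},
    {"x":0,"y":0,"z":-80,"turn":0},
    {"x":0,"y":0,"z":-110,"turn":0},
    {"x":0,"y":0,"z":-130,"turn":0},
    {"x":0,"y":0,"z":-138,"turn":0},
    {"x":0,"y":0,"z":-140,"turn":0},
    {"x":0,"y":0,"z":-140,"turn":0}
  ]
}}

```text
clock: 11.9
ee_pos: [0.5002, 0.0005, 0.2428]
eef_rot: [[-0.084, 0.996, -0.001], [0.996, 0.084, -0.0], [-0.0, -0.001, -1.0]]
force: [0.1, -0.4, -0.4]
opening: 0.999
grip_force: 0.0
```

```bash
python3 -c "
from h import *
shift((.5823,.320,.245,5),(.5823,.320,.04,5))"
```

```text
t 11.9 pos [5.002e-01 5.000e-04 2.428e-01] yaw 4.81 open 0.999 grip 0.0 F [ 0.1 -0.4 -0.4]
(0.5823, 0.32, 0.245, 5) -> [311.5 108.6  -2.3] turn -0.003
(0.5823, 0.32, 0.04, 5) -> [311.5 108.8 202.7] turn -0.003
```

Call:
{"name": "drive_tool", "arguments": {
  "series": [
    {"x":12,"y":4,"z":-2,"turn":0},
    {"x":40,"y":14,"z":-3,"turn":0},
    {"x":80,"y":28,"z":-3,"turn":0},
    {"x":120,"y":42,"z":-3,"turn":0},
    {"x":160,"y":56,"z":-3,"turn":0},
    {"x":200,"y":70,"z":-3,"turn":0},
    {"x":240,"y":84,"z":-3,"turn":0},
    {"x":275,"y":96,"z":-3,"turn":0},
    {"x":298,"y":104,"z":-3,"turn":0},
    {"x":308,"y":108,"z":-3,"turn":-0.003},
    {"x":311,"y":109,"z":-3,"turn":-0.003},
    {"x":311,"y":109,"z":-3,"turn":-0.003},
    {"x":311,"y":109,"z":-3,"turn":-0.003}
  ],
  "gripper": -0.2
}}

```text
clock: 13.2
ee_pos: [0.5834, 0.3179, 0.2461]
eef_rot: [[-0.085, 0.996, -0.0], [0.996, 0.085, -0.001], [-0.001, -0.0, -1.0]]
force: [0.1, -0.4, 0.2]
opening: 0.601
grip_force: 0.0
```

```bash
python3 - <<'E'
from h import *
from bench import capture
import cv2
shift((.5823,.320,.033,5))
o=bot.get_obs();im=capture('wrist');cv2.imwrite('pics/w3.png',im[...,::-1])
T=np.eye(4);T[:3,:3]=o['eef_rot'];T[:3,3]=o['ee_pos'];T=T@calibration('wrist')['hand_eye'];np.save('w3.npy',T)
h=cv2.cvtColor(im,cv2.COLOR_RGB2HSV);m=cv2.inRange(h,(24,190,120),(32,255,255));m[300:]=0
n,l,s,c=cv2.connectedComponentsWithStats(m);i=1+s[1:,4].argmax();print(s[i],c[i],ray('wrist',c[i],.054,T))
E
```

```text
t 13.2 pos [0.5834 0.3179 0.2461] yaw 4.87 open 0.601 grip 0.0 F [ 0.1 -0.4  0.2]
(0.5823, 0.32, 0.033, 5) -> [  2.5  -0.9 213.1] turn -0.002Traceback (most recent call last):
  File "<stdin>", line 8, in <module>
ValueError: attempt to get argmax of an empty sequence
```

View pics/w3.png

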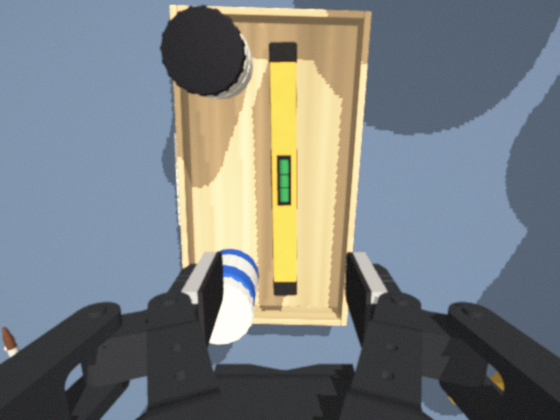

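The level is centred between the fingers (col 284, vial at (284,180)), so I'll descend.

Call:
{"name": "drive_tool", "arguments": {
  "series": [
    {"x":1,"y":0,"z":12,"turn":0},
    {"x":2,"y":0,"z":40,"turn":0},
    {"x":2,"y":0,"z":75,"turn":0},
    {"x":2,"y":0,"z":110,"turn":0},
    {"x":2,"y":0,"z":145,"turn":0},
    {"x":2,"y":0,"z":175,"turn":0},
    {"x":2,"y":0,"z":195,"turn":0},
    {"x":2,"y":0,"z":207,"turn":0},
    {"x":2,"y":0,"z":212,"turn":0},
    {"x":2,"y":0,"z":213,"turn":0},
    {"x":2,"y":0,"z":213,"turn":0}
  ]
}}

```text
clock: 14.35
ee_pos: [0.5836, 0.322, 0.0343]
eef_rot: [[-0.087, 0.996, 0.001], [0.996, 0.087, 0.001], [0.001, 0.001, -1.0]]
force: [0.1, -0.5, 0.8]
opening: 0.599
grip_force: 0.0
```

Call:
{"name": "drive_tool", "arguments": {
  "series": [
    {"x":0,"y":0,"z":0,"turn":0},
    {"x":0,"y":0,"z":0,"turn":0},
    {"x":0,"y":0,"z":0,"turn":0},
    {"x":0,"y":0,"z":0,"turn":0},
    {"x":0,"y":0,"z":0,"turn":0},
    {"x":0,"y":0,"z":0,"turn":0},
    {"x":0,"y":0,"z":0,"turn":0},
    {"x":0,"y":0,"z":0,"turn":0},
    {"x":0,"y":0,"z":0,"turn":0},
    {"x":0,"y":0,"z":0,"turn":0}
  ],
  "gripper": 1
}}

```text
clock: 15.35
ee_pos: [0.5837, 0.3221, 0.0345]
eef_rot: [[-0.087, 0.996, 0.002], [0.996, 0.087, 0.001], [0.001, 0.002, -1.0]]
force: [-1.4, 0.4, 6.6]
opening: 0.247
grip_force: 60.4
```

Call:
{"name": "drive_tool", "arguments": {
  "series": [
    {"x":0,"y":0,"z":-3,"turn":0},
    {"x":0,"y":0,"z":-10,"turn":0},
    {"x":0,"y":0,"z":-25,"turn":0},
    {"x":0,"y":0,"z":-50,"turn":0},
    {"x":0,"y":0,"z":-80,"turn":0},
    {"x":0,"y":0,"z":-110,"turn":0},
    {"x":0,"y":0,"z":-140,"turn":0},
    {"x":0,"y":0,"z":-165,"turn":0},
    {"x":0,"y":0,"z":-177,"turn":0},
    {"x":0,"y":0,"z":-180,"turn":0},
    {"x":0,"y":0,"z":-180,"turn":0}
  ]
}}

```text
clock: 16.45
ee_pos: [0.5827, 0.3214, 0.213]
eef_rot: [[-0.087, 0.996, -0.0], [0.996, 0.087, -0.0], [-0.0, -0.0, -1.0]]
force: [0.4, -0.5, -3.6]
opening: 0.248
grip_force: 59.3
```

```bash
python3 -c "
from h import *
shift((.5758,-.292,.21,.7),(.5758,-.292,.13,.7))"
```

```text
t 16.45 pos [0.5827 0.3214 0.213 ] yaw 4.98 open 0.248 grip 59.3 F [ 0.4 -0.5 -3.6]
(0.5758, -0.292, 0.21, 0.7) -> [-610.4  -60.2    3.3] turn 0.075
(0.5758, -0.292, 0.13, 0.7) -> [-610.4  -60.1   83.3] turn 0.075
```

Call:
{"name": "drive_tool", "arguments": {
  "series": [
    {"x":-8,"y":-1,"z":0,"turn":0},
    {"x":-26,"y":-3,"z":0,"turn":0.005},
    {"x":-54,"y":-5,"z":0,"turn":0.01},
    {"x":-90,"y":-9,"z":0,"turn":0.015},
    {"x":-128,"y":-13,"z":0,"turn":0.02},
    {"x":-166,"y":-16,"z":0,"turn":0.025},
    {"x":-204,"y":-20,"z":0,"turn":0.03},
    {"x":-242,"y":-24,"z":0,"turn":0.035},
    {"x":-280,"y":-28,"z":0,"turn":0.04},
    {"x":-318,"y":-31,"z":0,"turn":0.045},
    {"x":-356,"y":-35,"z":0,"turn":0.05},
    {"x":-394,"y":-39,"z":0,"turn":0.055},
    {"x":-432,"y":-43,"z":0,"turn":0.06},
    {"x":-470,"y":-46,"z":0,"turn":0.065},
    {"x":-508,"y":-50,"z":0,"turn":0.07},
    {"x":-544,"y":-54,"z":0,"turn":0.075},
    {"x":-574,"y":-57,"z":0,"turn":0.075},
    {"x":-596,"y":-59,"z":0,"turn":0.075},
    {"x":-607,"y":-60,"z":0,"turn":0.075},
    {"x":-610,"y":-60,"z":0,"turn":0.075}
  ]
}}

```text
clock: 18.45
ee_pos: [0.5746, -0.2934, 0.2125]
eef_rot: [[-0.009, 1.0, -0.002], [1.0, 0.009, -0.0], [-0.0, -0.002, -1.0]]
force: [0.8, -0.5, -2.7]
opening: 0.249
grip_force: 59.2
```

Call:
{"name": "drive_tool", "arguments": {
  "series": [
    {"x":0,"y":0,"z":0,"turn":0},
    {"x":0,"y":0,"z":0,"turn":0},
    {"x":0,"y":0,"z":0,"turn":0}
  ]
}}

```text
clock: 18.75
ee_pos: [0.5766, -0.2895, 0.2134]
eef_rot: [[-0.014, 1.0, 0.0], [1.0, 0.014, 0.001], [0.001, 0.0, -1.0]]
force: [0.3, -0.6, -2.8]
opening: 0.251
grip_force: 59.2
```

```bash
python3 - <<'E'
from h import *
from bench import capture
import cv2
shift((.5758,-.292,.1314,.7))
a=capture('wrist');b=capture('top')
c=cv2.resize(b[145:285,330:430],None,fx=3,fy=3,interpolation=cv2.INTER_CUBIC)
o=np.zeros((420,300+448,3),np.uint8);o[:,:300]=c;o[:336,300:]=cv2.resize(a,(448,336));cv2.imwrite('pics/w4.png',o[...,::-1])
E
```

```text
t 18.75 pos [ 0.5766 -0.2895  0.2134] yaw 0.82 open 0.251 grip 59.2 F [ 0.3 -0.6 -2.8]
(0.5758, -0.292, 0.1314, 0.7) -> [-2.5 -0.8 82. ] turn 0.002
```

View pics/w4.png

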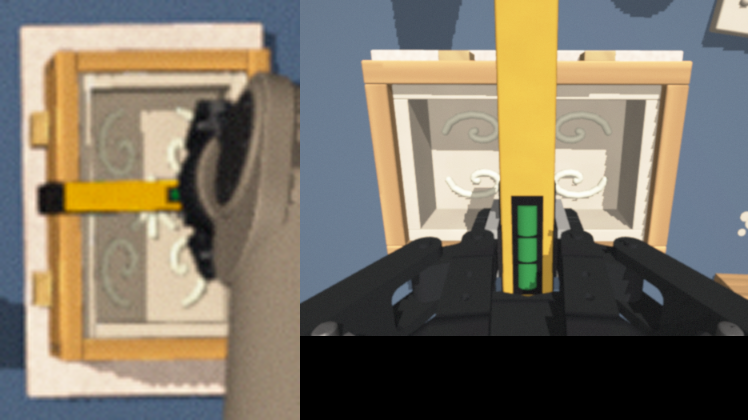

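The level is held vial up over the middle of the box, with its left end overhanging the rail and square to it. Lowering now.

Call:
{"name": "drive_tool", "arguments": {
  "series": [
    {"x":-1,"y":0,"z":4,"turn":0},
    {"x":-2,"y":-1,"z":14,"turn":0},
    {"x":-2,"y":-1,"z":30,"turn":0},
    {"x":-2,"y":-1,"z":48,"turn":0},
    {"x":-2,"y":-1,"z":62,"turn":0},
    {"x":-2,"y":-1,"z":71,"turn":0},
    {"x":-2,"y":-1,"z":75,"turn":0},
    {"x":-2,"y":-1,"z":77,"turn":0},
    {"x":-2,"y":-1,"z":78,"turn":0},
    {"x":-2,"y":-1,"z":79,"turn":0},
    {"x":-2,"y":-1,"z":79,"turn":0},
    {"x":-2,"y":-1,"z":79,"turn":0}
  ]
}}

```text
clock: 20.05
ee_pos: [0.5754, -0.2934, 0.1347]
eef_rot: [[-0.012, 1.0, 0.001], [1.0, 0.012, -0.0], [-0.0, 0.001, -1.0]]
force: [0.1, -0.0, -2.7]
opening: 0.246
grip_force: 59.2
```

Call:
{"name": "drive_tool", "arguments": {
  "series": [
    {"x":0,"y":0,"z":0.5,"turn":0},
    {"x":0,"y":0,"z":1,"turn":0},
    {"x":0,"y":0,"z":1.5,"turn":0},
    {"x":0,"y":0,"z":2,"turn":0},
    {"x":0,"y":0,"z":2,"turn":0}
  ]
}}

```text
clock: 20.55
ee_pos: [0.5751, -0.2932, 0.1322]
eef_rot: [[-0.012, 1.0, -0.0], [1.0, 0.012, 0.0], [0.0, -0.0, -1.0]]
force: [-0.8, -1.0, -2.7]
opening: 0.251
grip_force: 59.2
```

Call:
{"name": "drive_tool", "arguments": {
  "series": [
    {"x":0,"y":0,"z":0.5,"turn":0},
    {"x":0,"y":0,"z":1,"turn":0},
    {"x":0,"y":0,"z":1,"turn":0},
    {"x":0,"y":0,"z":1,"turn":0}
  ]
}}

```text
clock: 20.95
ee_pos: [0.5753, -0.2933, 0.1314]
eef_rot: [[-0.012, 1.0, 0.0], [1.0, 0.012, -0.0], [-0.0, 0.0, -1.0]]
force: [-0.8, -0.5, -0.7]
opening: 0.249
grip_force: 59.6
```

Call:
{"name": "drive_tool", "arguments": {
  "series": [
    {"x":0,"y":0,"z":0.5,"turn":0},
    {"x":0,"y":0,"z":0.5,"turn":0},
    {"x":0,"y":0,"z":0.5,"turn":0}
  ]
}}

```text
clock: 21.25
ee_pos: [0.5753, -0.2933, 0.1314]
eef_rot: [[-0.012, 1.0, 0.0], [1.0, 0.012, -0.0], [-0.0, 0.0, -1.0]]
force: [-3.4, 1.3, 6.0]
opening: 0.247
grip_force: 60.3
```

Call:
{"name": "drive_tool", "arguments": {
  "series": [
    {"x":0,"y":0,"z":0,"turn":0},
    {"x":0,"y":0,"z":0,"turn":0},
    {"x":0,"y":0,"z":0,"turn":0},
    {"x":0,"y":0,"z":0,"turn":0},
    {"x":0,"y":0,"z":0,"turn":0},
    {"x":0,"y":0,"z":0,"turn":0},
    {"x":0,"y":0,"z":0,"turn":0},
    {"x":0,"y":0,"z":0,"turn":0}
  ],
  "gripper": -0.2
}}

```text
clock: 22.05
ee_pos: [0.5752, -0.2933, 0.1308]
eef_rot: [[-0.012, 1.0, 0.0], [1.0, 0.012, -0.0], [-0.0, 0.0, -1.0]]
force: [0.5, 1.2, -0.1]
opening: 0.601
grip_force: 0.0
```

Call:
{"name": "drive_tool", "arguments": {
  "series": [
    {"x":0,"y":0,"z":-4,"turn":0},
    {"x":0,"y":0,"z":-15,"turn":0},
    {"x":0,"y":0,"z":-35,"turn":0},
    {"x":0,"y":0,"z":-65,"turn":0},
    {"x":0,"y":0,"z":-95,"turn":0},
    {"x":0,"y":0,"z":-115,"turn":0},
    {"x":0,"y":0,"z":-118,"turn":0},
    {"x":0,"y":0,"z":-118,"turn":0}
  ]
}}

```text
clock: 22.85
ee_pos: [0.5755, -0.2934, 0.2499]
eef_rot: [[-0.012, 1.0, 0.002], [1.0, 0.012, -0.001], [-0.001, 0.002, -1.0]]
force: [0.3, 0.1, 0.2]
opening: 0.6
grip_force: 0.0
```

```bash
python3 - <<'E'
from h import *
from bench import capture
import cv2
shift((.5006,.0006,.25,4.8))
a=capture('scene')
o=np.zeros((420,748,3),np.uint8);o[:,:]=cv2.resize(a[80:290,100:474],(748,420));cv2.imwrite('pics/s5.png',o[...,::-1])
E
```

```text
t 22.85 pos [ 0.5755 -0.2934  0.2499] yaw 0.68 open 0.6 grip 0.0 F [0.3 0.1 0.2]
(0.5006, 0.0006, 0.25, 4.8) -> [294.8 -71.4  -0.5] turn -0.072
```

View pics/s5.png

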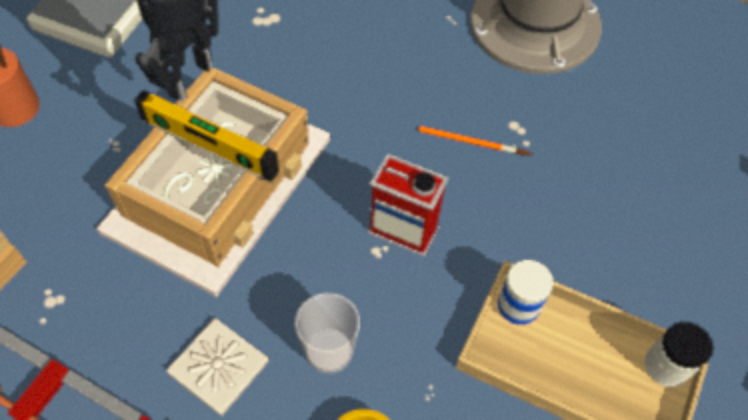

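The level rests across both long rails, vial up and released (crop (205,130)). The can stands upright on clear bench (405,205), and the jars and cup are undisturbed. Now back to the can.

Call:
{"name": "drive_tool", "arguments": {
  "series": [
    {"x":10,"y":-2,"z":-1,"turn":-0.01},
    {"x":32,"y":-8,"z":-1,"turn":-0.02},
    {"x":70,"y":-17,"z":-1,"turn":-0.03},
    {"x":110,"y":-27,"z":-1,"turn":-0.04},
    {"x":150,"y":-36,"z":-1,"turn":-0.05},
    {"x":190,"y":-46,"z":-1,"turn":-0.06},
    {"x":230,"y":-56,"z":-1,"turn":-0.07},
    {"x":265,"y":-64,"z":-1,"turn":-0.072},
    {"x":285,"y":-69,"z":-1,"turn":-0.072},
    {"x":293,"y":-71,"z":-1,"turn":-0.072},
    {"x":295,"y":-71,"z":-1,"turn":-0.072},
    {"x":295,"y":-71,"z":-1,"turn":-0.072},
    {"x":295,"y":-71,"z":-1,"turn":-0.072},
    {"x":295,"y":-71,"z":-1,"turn":-0.072}
  ],
  "gripper": -1
}}

```text
clock: 24.3
ee_pos: [0.5009, -0.0004, 0.2496]
eef_rot: [[-0.082, 0.997, -0.0], [0.997, 0.082, -0.0], [-0.0, -0.0, -1.0]]
force: [0.0, -0.4, 0.2]
opening: 0.999
grip_force: 0.0
```

```bash
python3 -c "
from h import *
shift((.5007,.0006,.1042,4.8))"
```

```text
t 24.3 pos [ 5.009e-01 -4.000e-04  2.496e-01] yaw 4.7 open 0.999 grip 0.0 F [ 0.  -0.4  0.2]
(0.5007, 0.0006, 0.1042, 4.8) -> [  1.   -0.  145.4] turn -0.002
```

Call:
{"name": "drive_tool", "arguments": {
  "series": [
    {"x":1,"y":0,"z":10,"turn":-0.002},
    {"x":1,"y":0,"z":33,"turn":-0.002},
    {"x":1,"y":0,"z":63,"turn":-0.002},
    {"x":1,"y":0,"z":93,"turn":-0.002},
    {"x":1,"y":0,"z":118,"turn":-0.002},
    {"x":1,"y":0,"z":134,"turn":-0.002},
    {"x":1,"y":0,"z":143,"turn":-0.002},
    {"x":1,"y":0,"z":145,"turn":-0.002},
    {"x":1,"y":0,"z":145,"turn":-0.002},
    {"x":1,"y":0,"z":145,"turn":-0.002}
  ]
}}

```text
clock: 25.3
ee_pos: [0.5013, 0.0019, 0.1056]
eef_rot: [[-0.086, 0.996, 0.002], [0.996, 0.086, 0.0], [-0.0, 0.002, -1.0]]
force: [1.1, 0.1, -0.1]
opening: 0.998
grip_force: 0.0
```

Call:
{"name": "drive_tool", "arguments": {
  "series": [
    {"x":0,"y":0,"z":0,"turn":0},
    {"x":0,"y":0,"z":0,"turn":0},
    {"x":0,"y":0,"z":0,"turn":0},
    {"x":0,"y":0,"z":0,"turn":0},
    {"x":0,"y":0,"z":0,"turn":0},
    {"x":0,"y":0,"z":0,"turn":0},
    {"x":0,"y":0,"z":0,"turn":0},
    {"x":0,"y":0,"z":0,"turn":0},
    {"x":0,"y":0,"z":0,"turn":0},
    {"x":0,"y":0,"z":0,"turn":0}
  ],
  "gripper": 1
}}

```text
clock: 26.3
ee_pos: [0.5014, 0.0019, 0.1057]
eef_rot: [[-0.086, 0.996, 0.002], [0.996, 0.086, -0.0], [-0.0, 0.002, -1.0]]
force: [-0.7, -0.1, 5.6]
opening: 0.646
grip_force: 64.2
```

Call:
{"name": "drive_tool", "arguments": {
  "series": [
    {"x":0,"y":0,"z":-4,"turn":0},
    {"x":0,"y":0,"z":-14,"turn":0},
    {"x":0,"y":0,"z":-32,"turn":0},
    {"x":0,"y":0,"z":-58,"turn":0},
    {"x":0,"y":0,"z":-85,"turn":0},
    {"x":0,"y":0,"z":-110,"turn":0},
    {"x":0,"y":0,"z":-127,"turn":0},
    {"x":0,"y":0,"z":-135,"turn":0},
    {"x":0,"y":0,"z":-136,"turn":0},
    {"x":0,"y":0,"z":-136,"turn":0}
  ]
}}

```text
clock: 27.3
ee_pos: [0.5, 0.0017, 0.2402]
eef_rot: [[-0.086, 0.996, -0.001], [0.996, 0.086, -0.0], [-0.0, -0.001, -1.0]]
force: [0.3, -0.7, -4.8]
opening: 0.647
grip_force: 64.3
```

```bash
python3 -c "
from h import *
shift((.5221,.3138,.24,4.8))"
```

```text
t 27.3 pos [0.5    0.0017 0.2402] yaw 4.92 open 0.647 grip 64.3 F [ 0.3 -0.7 -4.8]
(0.5221, 0.3138, 0.24, 4.8) -> [3.09e+02 4.88e+01 1.00e-01] turn 0.002
```

Call:
{"name": "drive_tool", "arguments": {
  "series": [
    {"x":6,"y":1,"z":0,"turn":0},
    {"x":20,"y":3,"z":0,"turn":0},
    {"x":42,"y":7,"z":0,"turn":0},
    {"x":70,"y":11,"z":0,"turn":0},
    {"x":100,"y":16,"z":0,"turn":0},
    {"x":130,"y":21,"z":0,"turn":0},
    {"x":160,"y":25,"z":0,"turn":0},
    {"x":190,"y":30,"z":0,"turn":0},
    {"x":220,"y":35,"z":0,"turn":0},
    {"x":248,"y":39,"z":0,"turn":0},
    {"x":272,"y":43,"z":0,"turn":0},
    {"x":290,"y":46,"z":0,"turn":0},
    {"x":302,"y":48,"z":0,"turn":0},
    {"x":308,"y":49,"z":0,"turn":0},
    {"x":310,"y":49,"z":0,"turn":0},
    {"x":310,"y":49,"z":0,"turn":0},
    {"x":310,"y":49,"z":0,"turn":0},
    {"x":310,"y":49,"z":0,"turn":0}
  ]
}}

```text
clock: 29.1
ee_pos: [0.5231, 0.3139, 0.2408]
eef_rot: [[-0.085, 0.996, 0.0], [0.996, 0.085, -0.001], [-0.001, 0.0, -1.0]]
force: [-0.3, -0.2, -4.0]
opening: 0.649
grip_force: 64.3
```

```bash
python3 -c "
from h import *
shift((.5221,.315,.1117,4.8))"
```

```text
t 29.1 pos [0.5231 0.3139 0.2408] yaw 4.85 open 0.649 grip 64.3 F [-0.3 -0.2 -4. ]
(0.5221, 0.315, 0.1117, 4.8) -> [  1.2  -0.9 129.1] turn 0.001
```

Call:
{"name": "drive_tool", "arguments": {
  "series": [
    {"x":1,"y":-1,"z":5,"turn":0},
    {"x":1,"y":-1,"z":18,"turn":0},
    {"x":1,"y":-1,"z":38,"turn":0},
    {"x":1,"y":-1,"z":60,"turn":0},
    {"x":1,"y":-1,"z":82,"turn":0},
    {"x":1,"y":-1,"z":101,"turn":0},
    {"x":1,"y":-1,"z":114,"turn":0},
    {"x":1,"y":-1,"z":121,"turn":0},
    {"x":1,"y":-1,"z":124,"turn":0},
    {"x":1,"y":-1,"z":125,"turn":0},
    {"x":1,"y":-1,"z":125,"turn":0},
    {"x":1,"y":-1,"z":125,"turn":0}
  ]
}}

```text
clock: 30.3
ee_pos: [0.5221, 0.3162, 0.1166]
eef_rot: [[-0.086, 0.996, 0.001], [0.996, 0.086, 0.001], [0.001, 0.001, -1.0]]
force: [1.0, 0.2, -3.4]
opening: 0.65
grip_force: 64.3
```

Call:
{"name": "drive_tool", "arguments": {
  "series": [
    {"x":0,"y":0,"z":1,"turn":0},
    {"x":0,"y":0,"z":2,"turn":0},
    {"x":0,"y":0,"z":3,"turn":0},
    {"x":0,"y":0,"z":3,"turn":0},
    {"x":0,"y":0,"z":3,"turn":0}
  ]
}}

```text
clock: 30.8
ee_pos: [0.5217, 0.3158, 0.1128]
eef_rot: [[-0.086, 0.996, -0.0], [0.996, 0.086, -0.0], [-0.0, -0.0, -1.0]]
force: [-0.4, 0.6, -2.8]
opening: 0.65
grip_force: 64.3
```

Call:
{"name": "drive_tool", "arguments": {
  "series": [
    {"x":0,"y":0,"z":0.5,"turn":0},
    {"x":0,"y":0,"z":1,"turn":0},
    {"x":0,"y":0,"z":1.5,"turn":0},
    {"x":0,"y":0,"z":1.5,"turn":0},
    {"x":0,"y":0,"z":1.5,"turn":0}
  ]
}}

```text
clock: 31.3
ee_pos: [0.5218, 0.3159, 0.1117]
eef_rot: [[-0.086, 0.996, 0.0], [0.996, 0.086, -0.0], [-0.0, 0.0, -1.0]]
force: [-1.3, -0.2, 1.6]
opening: 0.648
grip_force: 64.8
```

Contact. Release and retreat.

Call:
{"name": "drive_tool", "arguments": {
  "series": [
    {"x":0,"y":0,"z":0,"turn":0},
    {"x":0,"y":0,"z":0,"turn":0},
    {"x":0,"y":0,"z":0,"turn":0},
    {"x":0,"y":0,"z":0,"turn":0},
    {"x":0,"y":0,"z":0,"turn":0},
    {"x":0,"y":0,"z":0,"turn":0},
    {"x":0,"y":0,"z":0,"turn":0},
    {"x":0,"y":0,"z":0,"turn":0}
  ],
  "gripper": -1
}}

```text
clock: 32.1
ee_pos: [0.5217, 0.3158, 0.1113]
eef_rot: [[-0.086, 0.996, -0.0], [0.996, 0.086, -0.0], [-0.0, -0.0, -1.0]]
force: [-1.0, 0.7, -0.0]
opening: 1.001
grip_force: 0.0
```

Call:
{"name": "drive_tool", "arguments": {
  "series": [
    {"x":0,"y":0,"z":-8,"turn":0},
    {"x":0,"y":0,"z":-25,"turn":0},
    {"x":0,"y":0,"z":-50,"turn":0},
    {"x":0,"y":0,"z":-80,"turn":0},
    {"x":0,"y":0,"z":-110,"turn":0},
    {"x":0,"y":0,"z":-135,"turn":0},
    {"x":-20,"y":0,"z":-148,"turn":0},
    {"x":-55,"y":0,"z":-150,"turn":0},
    {"x":-95,"y":0,"z":-150,"turn":0},
    {"x":-135,"y":0,"z":-150,"turn":0},
    {"x":-175,"y":0,"z":-150,"turn":0},
    {"x":-215,"y":0,"z":-150,"turn":0},
    {"x":-255,"y":0,"z":-150,"turn":0},
    {"x":-280,"y":0,"z":-150,"turn":0},
    {"x":-290,"y":0,"z":-150,"turn":0},
    {"x":-290,"y":0,"z":-150,"turn":0},
    {"x":-290,"y":0,"z":-150,"turn":0},
    {"x":-290,"y":0,"z":-150,"turn":0}
  ]
}}

```text
clock: 33.9
ee_pos: [0.5465, 0.0293, 0.2617]
eef_rot: [[-0.089, 0.996, 0.0], [0.996, 0.089, 0.001], [0.001, 0.0, -1.0]]
force: [0.7, -0.4, 0.1]
opening: 0.999
grip_force: 0.0
```

```bash
python3 - <<'E'
from h import *
from bench import capture
import cv2
shift()
b=capture('top');i0=cv2.imread('pics/top0.png')[...,::-1]
cr=lambda im,x,y,w,h:cv2.resize(im[y:y+h,x:x+w],None,fx=3,fy=3,interpolation=cv2.INTER_CUBIC)
o=np.zeros((520,720,3),np.uint8);o[:255,:390]=cr(i0,85,175,130,85);o[260:515,:390]=cr(b,85,175,130,85);o[:420,400:700]=cr(b,330,145,100,140)
cv2.imwrite('pics/end.png',o[...,::-1])
E
```

```text
t 33.9 pos [0.5465 0.0293 0.2617] yaw 5.11 open 0.999 grip 0.0 F [ 0.7 -0.4  0.1]
```

View pics/end.png

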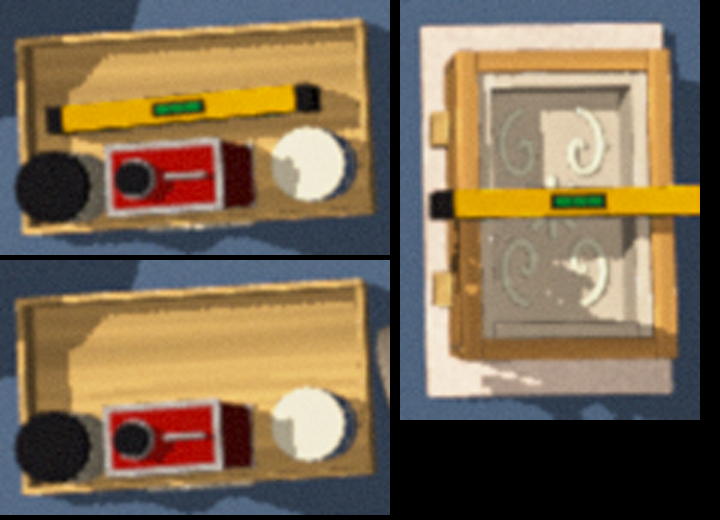

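Final check: the can is within about 1 px of its original place, with the jars unmoved. The level lies square across both rails at mid-box, vial at crop (579,202).

```bash
python3 -c "
from h import *
print(ray('top',(330+179/3,145+202/3),.151))
from bench import close_job
print(close_job())"
```

```text
[ 0.57471575 -0.29313715  0.151     ]
the job is handed in; nothing more can be done
None
```

The job is handed in: the level rests vial up across the middle of the mould box, its vial measured about 2 mm from the box centre; the can is back upright in its old place to within about 1 camera pixel (roughly 1 mm), and the jars and cup were not disturbed; no verdict was returned.

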